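Mount a gauge rod between bench centres and hold a spring probe on its blue collar

ROBOT

A 6-joint arm with a two-finger parallel gripper is mounted at the origin on the work surface. World frame = base frame: x ahead of the robot, y to its left, z up, the work surface at z = 0. Lengths are in m, angles in rad, forces in N, time in s.
With the tool pointing down it reaches from about 0.25 to 0.775 m from the base axis. Payload 4 kg.
Tool frame: the origin (TCP) lies at the very end of the fingers, on their centre line; the grasp point (between the pads) lies 19 mm behind it; z points along the fingers, y is the direction in which the jaws open and shut (so a half turn about z gives the same grasp; the last joint's range is limited). The gripper opens to 94 mm and grips with 3 to 60 N. Pads are 16 mm wide; open, the fingers measure 119 mm over their backs; the gripper's body (75 mm by 177 mm) begins 78 mm behind the grasp point.
Start: joints at [1.059, 0.087, 1.371, -0, 1.684, -0.103], TCP at [0.219, 0.505, 0.206] pointing down, gripper open.
Joint ranges: [-3.1, 3.1], [-0.76, 2.03], [0.27, 2.55], [-1.08, 4.22], [0.17, 2.65], [-2.57, 2.57]. Speed limits (rad/s): [2.79, 2.79, 3.14, 3.14, 3.14, 3.14].

INTERFACE

Orientations are given as [roll, pitch, yaw] about the fixed x, y, z axes, in that order (R = Rz(yaw) Ry(pitch) Rx(roll)).
In Python, from bench import robot, cams, models gives the robot as it stands.
- The arm moves only by the tool step_arm, never from a script. Its argument "series" is a list of rows, each a list of 5 numbers: the gripper command: -1 is shut, 1 is fully open, values between are in proportion, then the shift along the tool's x, y, z in mm, then the turn about the tool's z in degrees. A call has 1 to 20 rows; each row is the pose to reach, as a shift and turn from the pose commanded when the call began, along the tool's axes at that moment; what a row does not reach only later rows make up. A row lasts 1/8 s, in which the tool goes at most 62.5 mm and 10.7 degrees, less where a joint would pass 70% of its speed; a pose out of reach is approached as far as the arm can. A call with a gripper value outside its range is refused whole. The fingers move at their own pace and stop on an object; the grip force is fixed at half the most. Time passes only in rows, so rows that repeat a pose let the fingers close. It gives the time, the measured TCP pose, the force and the opening at its end, in the units of the state.
- robot.get_obs(): the state, without advancing time (a new reading comes with each control period).
- cams.snapshot(name): name is "side" or "top"; returns a dict with "pixels" (480x640x3 uint8, red, green, blue), "fov_y" (degrees; the focal length in pixels is half the picture's height over the tangent of half this angle, whatever the lens; pixels are square), "cx", "cy" (the principal point, pixels), "R" (3x3) and "t" (3): a world point X has camera coordinates R X + t. Camera axes: x right, y down, z forward; pixel columns grow to the right and rows downward; lengths in m; the calibration is good to about 2 mm. A picture is of the moment at which its call begins. There is no depth.
- robot.close_job(): hands the job in, once; it reports no verdict.
Trained networks look in a picture, given as the dict that the camera call returned (one of the last four; its "shot" number tells which), for a name from the list of things; names that differ only in an ending like _2 or _b are one class to them, and where a whole thing is asked for, a point or a joint stands for the part that bears it (a point fixed in the world has none). Each returns a list of dicts, best first, with "p" (0 to 1); they miss things now and then, are a little off and sometimes report something else, mostly with a low value. They report only what shows in the picture. A call takes as long as a camera call. They do not tell look-alikes from the thing itself.
- models.find_in(picture, label): "position" ([x, y, z] in m, in world coordinates, good to about 4 mm: the middle of the surface that is visible of it).
- models.pinpoint(picture, label): "position" ([x, y, z] in m, in world coordinates, good to about 4 mm: a listed point, or the origin of a listed thing).
The state is a dict: "time": time; "joint_positions": joint angles; "qvel": joint speeds; "joint_torque": joint torques, N m; "tool_pos": TCP position; "ee_rot": TCP orientation; "wrist_force": force on the tool from outside, world axes, zero at the start; "wrist_torque": the same for the moment, N m; "width": finger opening in m.
Only numpy, scipy, OpenCV 4.12 (cv2) and the standard library are available. Lean on these libraries where they do the work, as an engineer would, in place of code of your own. Each camera call takes 0.05 s, during which the arm holds its last target. There are 200 camera calls.

TASK

Take the steel gauge rod from its wooden rack, lay it on the two V rests of the bench centres with its blue collar towards the fixed headstock, and slide the tailstock up until the rod is held between both centre points. Then take the spring probe out of its leaning stand and hold it upright on the top of the blue collar, in the middle of the collar, pressing lightly so that its brass plunger is about half-way in (the red line on the plunger meets the nose). Finish while still holding the probe there, and leave the bottle, the jar, the tin and the oilstone alone.

Things in the scene. Friction and masses are not known exactly. Their poses are not given: they have to be found in the camera images.
- bench_axis (a point): Bench centres: fixed cream and steel fixture, bed 90 x 320 mm, its top 30 mm above the table. Point on the line of centres, 75 mm above the table, where the middle of the properly mounted rod lies. y: along the line of centres towards the fixed headstock; z: up; x: across the bed. Lower the rod into the rests about 14 mm short of this place (towards the tailstock), clear of both centre points.
- rest (a point): Rest nearer the headstock: point on the line of centres (75 mm above the table), 46 mm from bench_axis along +y; an equal rest stands 46 mm the other way. Each is 8 mm thick along y, 40 mm wide; its 45 degree V carries the rod with its axis on the line of centres; the V's mouth is 30 mm wide, 4 mm above that line. Axes as bench_axis.
- headstock_tip (a point): Tip of the fixed headstock's steel centre (12 mm thick, 60 degree point), 64.5 mm from bench_axis along +y. The cream headstock block, 60 mm wide, begins 24.5 mm behind it; its top is 101 mm above the table. The tailstock pushes the rod along the rests onto this point, which enters the rod's end bore by about 5.5 mm. Axes as bench_axis.
- tailstock_back (a point): On the flat back face (looking away from the headstock) of the tailstock, a cream block 56 mm wide across the bed, 40 mm thick, top 110 mm above the table. The point is mid-width, 95 mm above the table, a good place to push. The tip of the tailstock's centre is 63.5 mm ahead of it. Axes as bench_axis.
- tailstock (a joint): Slide of the tailstock along the bed in m: it starts between 0 and 0.02, grows towards the headstock, and reads about 0.055 when the rod is held between both centres. It needs about 4 N to slide (6 to 10 N when it also pushes the rod) and stays where it is left.
- rod_center (a point): Middle of the gauge rod, on its axis: steel, 16 mm diameter, 140 mm long, about 0.18 kg, an 8 mm bore 10 mm deep in each end. y: along the rod towards its blue-collar end; it may roll about y. It starts level, axis 40 mm above the table, in a wooden rack 70 x 150 mm, 10 mm thick, whose forked posts (10 mm thick, 50 mm tall) stand 50 mm either side of the rack's middle.
- collar (a point): Centre of the blue collar of the rod, on the rod's axis, 24 mm from rod_center towards +y of the rod: 24 mm diameter, 14 mm wide. The spot to probe is its top, mid-width (12 mm above this point when the rod lies level).
- probe_center (a point): Middle of the spring probe's lilac handle, 22 mm diameter, 80 mm long; probe 0.125 kg. z: probe axis, away from the tip. Below the handle: steel nose 12 mm thick, 35 mm long, then the brass plunger, its free tip 95 mm from this point. It starts in an aluminium tube on a dark base, leaning 20 degrees, top towards the robot; the nose sits 30 mm in the tube. Draw it out along its axis, 60 mm or more.
- probe_tip (a point): Round tip (radius 4 mm) of the probe's plunger; moves with the plunger. z is the probe's axis, as for probe_center.
- plunger (a joint): How far the probe's plunger is pressed in, in m: 0 free, 0.012 at its stop, 0.006 half-way (red line at the nose). The spring pushes back with about 1 N at first touch, 2.5 N half-way and 4 N at the stop.
- oil_bottle: Amber bottle, 44 mm diameter, 100 mm tall, origin at the middle of its underside. Bystander beyond the bench.
- parts_jar: Clear jar, 56 mm diameter, 60 mm tall, origin at the middle of its underside. Bystander beyond the bench.
- tin: Small open aluminium dish, 60 mm diameter, 30 mm tall, origin at the middle of its underside. Bystander on the robot's side of the bench.
- oilstone: Grey oilstone, 50 x 120 x 22 mm, origin at the middle of its underside. Bystander beyond the bench.
There are look-alikes about, which are no part of the job. What is shaped like the part that bears rod_center but turquoise is not meant. What is shaped like the part that bears probe_center but green is not meant.

How it is judged:
On the way, in this order (a step that is already met when the one before it is completed fails the run):
1. the rod lies in both V rests on the line of centres, collar towards the headstock (x of rod_center in the frame of bench_axis between -0.004 and 0.004 m and z of rod_center in the frame of bench_axis between -0.004 and 0.004 m and y of rod_center in the frame of bench_axis between -0.035 and 0.004 m and y of collar in the frame of bench_axis between -0.012 and 0.029 m and angle between the y axis of rod_center and the y axis of bench_axis, either way round below 0.06 rad), for 0.2 s.
2. the tailstock is up and the rod is held between both centre points (value of joint tailstock between 0.051 and 0.059 m and distance between rod_center and bench_axis below 0.004 m and y of collar in the frame of bench_axis between 0.019 and 0.029 m), for 0.2 s.
At the end, for the whole second after the job is handed in: Rod between both centres (within 4 mm of its mounted place, tailstock at 51-59 mm); probe held by the fingers, at rest, within 7 degrees of upright, its tip on the collar within 6 mm of the middle from above, plunger 3-9 mm in, push 0.5-6 N, bearing on nothing else (all of step 2 and horizontal distance between probe_tip and collar below 0.006 m and angle between probe_center's own z axis and vertical below 0.12 rad and value of joint plunger between 0.003 and 0.009 m and contact force between probe and rod between 0.5 and 6 N and height (world z) of probe_tip above 0.08 m and contact force between the fingers and probe above 2 N and contact force between probe and bench below 0.1 N and linear speed of probe below 0.02 m/s); the arm keeps its last pose, push and grip.
It fails at once if a bystander (bottle, jar, tin or oilstone) is moved by more than 20 mm (distance of any of oil_bottle, parts_jar, tin, oilstone from where it was at the start of the episode above 0.02 m).
It also fails if it takes over 58 s, if anything falls off the work surface, if the arm or the gripper's body presses on something with over 40 N, if the wrist force passes 120 N, or if a joint passes its speed limit or range.

## Working session

There is one attempt and no reset: what is moved stays moved. The work goes in short steps, Python scripts to look and compute and a tool call to move; the robot and the scene stay as the last step left them, time stands still between calls to the robot, and variables do not carry over. Pictures are saved under pics/ and viewed, about 8 in all and at most 12, crops included, and the job is handed in when it is done.

Besides the shell and the picture viewer there is one more tool, called after "Call:" by a JSON object that holds its "op" and its "data". step_arm: Moves the arm, as the interface text tells. Its arguments: {"type":"object","properties":{"series":{"type":"array","items":{"type":"array","items":{"type":"number"}}}},"required":["series"]}

```bash
mkdir -p pics
cat > h.py <<'E'
import numpy as np, cv2
from bench import robot, cams, models
def snap(n,f=None):
    s=cams.snapshot(n)
    if f: cv2.imwrite('pics/'+f,cv2.cvtColor(s['pixels'],cv2.COLOR_RGB2BGR))
    return s
def K(s):
    f=240/np.tan(np.radians(s['fov_y']/2)); return np.array([[f,0,s['cx']],[0,f,s['cy']],[0,0,1]])
def proj(s,X):
    c=K(s)@(np.array(s['R'])@np.array(X)+np.array(s['t'])); return c[:2]/c[2]
def ray_z(s,u,v,z):
    R=np.array(s['R']);o=-R.T@np.array(s['t']);d=R.T@np.linalg.inv(K(s))@np.array([u,v,1.])
    return o+d*(z-o[2])/d[2]
def tri(s1,p1,s2,p2):
    P=[K(s)@np.c_[np.array(s['R']),np.array(s['t'])] for s in(s1,s2)]
    X=cv2.triangulatePoints(P[0],P[1],np.array(p1,float).reshape(2,1),np.array(p2,float).reshape(2,1)); return (X[:3]/X[3]).ravel()
E
python3 - <<'E'
from h import *
np.set_printoptions(precision=4,suppress=True)
S={n:snap(n,n+'0.png') for n in('top','side')}
for n,s in S.items():
    print(n,s['fov_y'],-np.array(s['R']).T@np.array(s['t']))
    for l in 'bench_axis rest headstock_tip tailstock_back rod_center collar probe_center probe_tip oil_bottle parts_jar tin oilstone'.split():
        for d in models.pinpoint(s,l)[:4]: print(l,np.round(d['position'],4),round(d['p'],2),np.round(proj(s,d['position'])))
o=robot.get_obs();print(o['tool_pos'],o['ee_rot'],o['width'],o['time'])
E
```

```text
top 43.75538881995231 [0.4388 0.0097 1.5847]
bench_axis [0.5512 0.023  0.0749] 0.83 [326. 231.]
bench_axis [ 0.4254 -0.3049  0.0387] 0.33 [454. 277.]
rest [0.5493 0.0743 0.0778] 0.89 [305. 232.]
headstock_tip [0.5574 0.0849 0.0734] 0.97 [301. 230.]
tailstock_back [ 0.5367 -0.1566  0.0967] 0.62 [398. 234.]
tailstock_back [0.5566 0.084  0.0736] 0.57 [301. 230.]
rod_center [ 0.4261 -0.3264  0.0433] 0.59 [463. 277.]
rod_center [ 0.2623 -0.4107  0.0113] 0.59 [495. 339.]
collar [ 0.4245 -0.2982  0.0402] 0.72 [452. 278.]
collar [ 0.2642 -0.4332  0.0134] 0.57 [504. 338.]
probe_center [0.4953 0.4644 0.0165] 0.91 [158. 259.]
probe_center [0.4604 0.3042 0.1093] 0.62 [212. 270.]
probe_tip [0.4033 0.4349 0.0118] 0.48 [170. 294.]
oil_bottle [0.7351 0.1872 0.0007] 0.5 [263. 166.]
parts_jar [ 0.7447 -0.187   0.0006] 0.7 [402. 159.]
tin [ 0.3607  0.0073 -0.0015] 0.67 [334. 305.]
oilstone [ 0.7646 -0.0012 -0.0008] 0.75 [333. 154.]
oilstone [0.5515 0.0738 0.0802] 0.42 [305. 232.]
side 48.938744912876345 [0.0734 0.9398 1.2351]
bench_axis [0.5525 0.0209 0.0712] 0.86 [299. 245.]
bench_axis [ 0.5354 -0.153
[... 339 characters left out ...]
. 281.]
collar [ 0.2615 -0.4297  0.0125] 0.66 [434. 192.]
collar [ 0.4204 -0.303   0.042 ] 0.61 [378. 196.]
probe_center [0.4935 0.4626 0.0115] 0.73 [245. 389.]
probe_center [ 0.7466 -0.1881  0.0028] 0.58 [275. 199.]
probe_center [0.4599 0.3032 0.1018] 0.49 [284. 324.]
probe_tip [0.4017 0.4349 0.0131] 0.55 [282. 393.]
oil_bottle [ 0.7359  0.1875 -0.0006] 0.87 [220. 280.]
parts_jar [ 0.7449 -0.1887  0.0032] 0.79 [275. 199.]
parts_jar [0.5505 0.0232 0.0722] 0.52 [299. 245.]
parts_jar [0.5515 0.0694 0.0742] 0.43 [292. 256.]
parts_jar [0.464  0.3032 0.1015] 0.26 [282. 323.]
oilstone [ 0.7646  0.0028 -0.0024] 0.86 [242. 236.]
[0.2186 0.5047 0.2055] [ 3.1415 -0.      2.7328] 0.0941442755646463 1.3
```

View pics/top0.png

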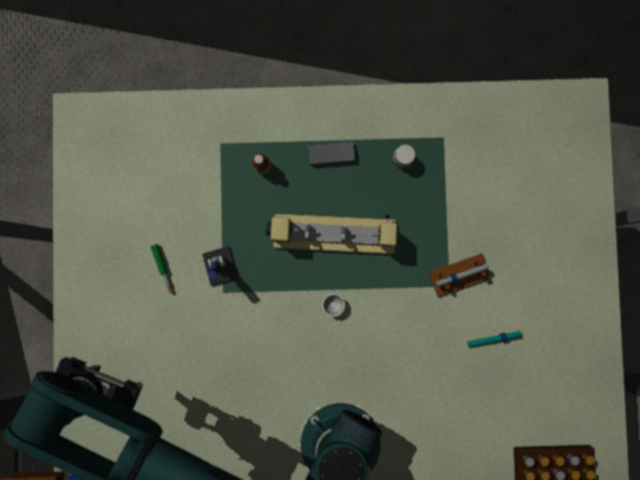

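View pics/side0.png

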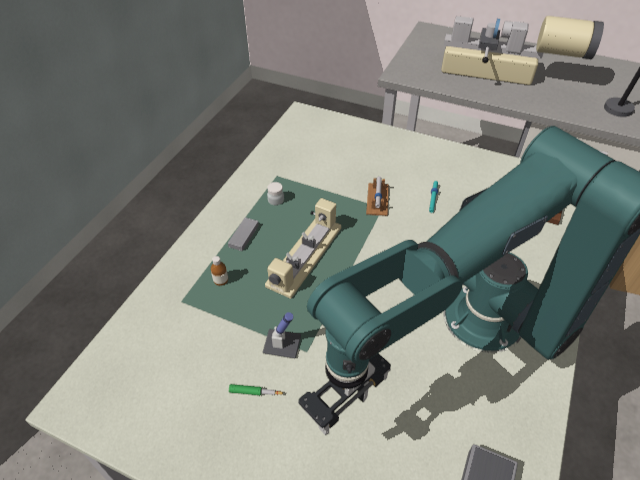

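Run:
```python
import cv2,numpy as np
t=cv2.imread('pics/top0.png');s=cv2.imread('pics/side0.png')
c=lambda im,x,y:cv2.resize(im[y:y+60,x:x+80],(400,300),interpolation=cv2.INTER_CUBIC)
cv2.imwrite('pics/crop1.png',np.vstack([np.hstack([c(t,180,235),c(t,422,245)]),np.hstack([c(s,250,303),c(s,340,165)])]))
```

```text
(no output)
```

View pics/crop1.png

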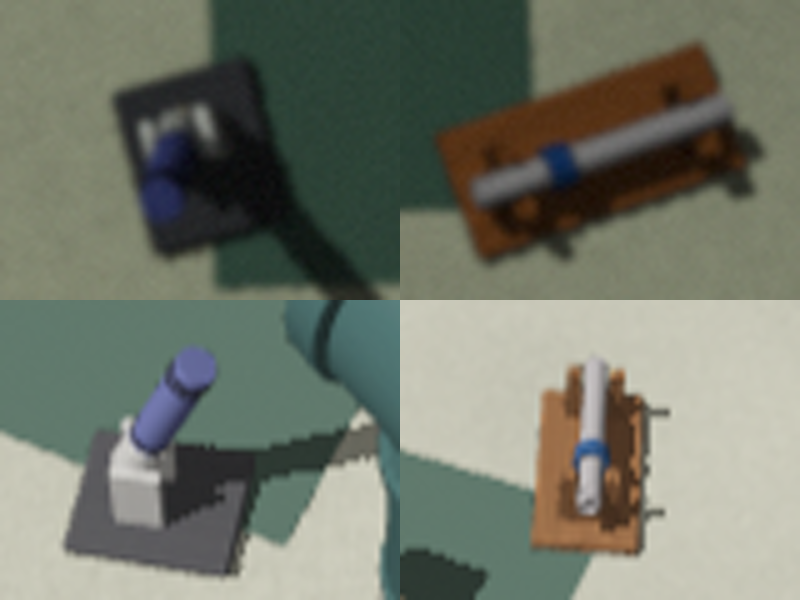

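Run:
```python
from h import *
np.set_printoptions(precision=4,suppress=True)
t=snap('top');s=snap('side')
a=ray_z(t,437.2,283.6,.042);b=ray_z(t,488,266.4,.042);print('rod',a,b,(a+b)/2,np.linalg.norm(a-b),np.degrees(np.arctan2(*(a-b)[[1,0]])))
a2=ray_z(s,340+188/5,165+202/5,.04);b2=ray_z(s,340+195/5,165+60/5,.045);print('rod side',a2,b2,(a2+b2)/2)
top=tri(t,(212.4,275),s,(289.2,316));bot=tri(t,(214.6,265.5),s,(280.4,330.5));print('probe',top,bot,top-bot,np.degrees(np.arctan2(*(top-bot)[[1,0]])))
for p in [(115,95),(245,58),(295,225),(165,255)]: print(ray_z(t,180+p[0]/5,235+p[1]/5,.01))
for p in [(103,130),(255,155),(235,275),(67,250)]: print('s',ray_z(s,250+p[0]/5,303+p[1]/5,.01))
hs=np.array([.5586,.0877]);ba=np.array([.5519,.022]);tb=np.array([.5366,-.1555]);print(np.degrees(np.arctan2(*(hs-tb)[::-1])))
# bench edges from top picture
def L(p,q,z): a=ray_z(t,*p,z);b=ray_z(t,*q,z);print(a,b,np.degrees(np.arctan2(*(a-b)[[1,0]])))
L((271,250),(397,254),.015)
```

```text
rod [ 0.4106 -0.2604  0.042 ] [ 0.4512 -0.393   0.042 ] [ 0.4309 -0.3267  0.042 ] 0.1386715459555704 107.0325540650735
rod side [ 0.4059 -0.2614  0.04  ] [ 0.4474 -0.389   0.045 ] [ 0.4266 -0.3252  0.0425]
probe [0.4467 0.2981 0.1384] [0.4712 0.3063 0.0681] [-0.0246 -0.0082  0.0704] -161.62934856232226
[0.5049 0.3483 0.01  ]
[0.5226 0.2794 0.01  ]
[0.4339 0.2547 0.01  ]
[0.42   0.3234 0.01  ]
s [0.5158 0.2808 0.01  ]
s [0.4335 0.2613 0.01  ]
s [0.4118 0.3312 0.01  ]
s [0.4988 0.3541 0.01  ]
84.8310623168237
[0.5103 0.1683 0.015 ] [ 0.4906 -0.1624  0.015 ] 86.59467383764218
```

```bash
cat >> h.py <<'E'
def go(x,y,z,yaw_deg,o=None):
    "shift (mm) and turn (deg) from the measured pose"
    o=o or robot.get_obs(); p=np.array(o['tool_pos']); w=o['ee_rot'][2]
    d=(np.array([x,y,z])-p)*1000
    dx=d[0]*np.cos(w)+d[1]*np.sin(w); dy=d[0]*np.sin(w)-d[1]*np.cos(w)
    t=(np.degrees(w)-yaw_deg+180)%360-180
    print('t %.2f'%o['time'],'shift',np.round([dx,dy,-d[2]],1),'turn %.1f'%t, 'rows %.1f'%(np.linalg.norm(d)/62.5),abs(t)/10.7)
E
python3 -c "
from h import *
go(.427,-.326,.12,107.5)"
```

```text
t 1.40 shift [-521.4 -679.4   85.5] turn 49.1 rows 13.8 4.586709284727494
```

Call:
{"op": "step_arm", "data": {"series": [[1, -521, -679, 85, 49], [1, -521, -679, 85, 49], [1, -521, -679, 85, 49], [1, -521, -679, 85, 49], [1, -521, -679, 85, 49], [1, -521, -679, 85, 49], [1, -521, -679, 85, 49], [1, -521, -679, 85, 49], [1, -521, -679, 85, 49], [1, -521, -679, 85, 49], [1, -521, -679, 85, 49], [1, -521, -679, 85, 49], [1, -521, -679, 85, 49], [1, -521, -679, 85, 49], [1, -521, -679, 85, 49], [1, -521, -679, 85, 49]]}}

```text
time: 3.4
tool_pos: [0.4266, -0.3248, 0.1203]
ee_rot: [-3.142, -0.001, 1.878]
wrist_force: [0.2, 0.3, 0.1]
width: 0.0939
```

Call:
{"op": "step_arm", "data": {"series": [[1, -1, 0, 50, 0], [1, -1, 0, 98, 0], [1, -1, 0, 98, 0], [-1, -1, 0, 98, 0], [-1, -1, 0, 98, 0], [-1, -1, 0, 98, 0], [-1, -1, 0, 98, 0], [-1, -1, 0, 98, 0], [-1, -1, 0, 98, 0]]}}

```text
time: 4.53
tool_pos: [0.427, -0.3264, 0.0224]
ee_rot: [-3.142, -0.0, 1.877]
wrist_force: [-0.6, 0.9, 0.5]
width: 0.0377
```

Run:
```python
from h import *
s=snap('side','side1.png');t=snap('top')
print(robot.get_obs()['width'])
for q in(s,t):
  for l in('rod_center','collar','bench_axis','rest','headstock_tip','tailstock_back'):
    for d in models.pinpoint(q,l)[:2]: print(l,np.round(d['position'],4),round(d['p'],2))
# cream tops from the top picture
hsv=cv2.cvtColor(t['pixels'],cv2.COLOR_RGB2HSV)[200:270,250:410]
m=((hsv[...,0]>16)&(hsv[...,0]<30)&(hsv[...,1]>80)&(hsv[...,2]>150)).astype(np.uint8)
n,l,st,c=cv2.connectedComponentsWithStats(m)
for i in range(1,n):
  if st[i,4]>30: print(st[i],c[i]+[250,200],cv2.minAreaRect(np.argwhere(l==i)[:,::-1].astype(np.float32)))
im=cv2.cvtColor(s['pixels'],cv2.COLOR_RGB2BGR)
cv2.imwrite('pics/crop2.png',np.hstack([cv2.resize(im[150:230,320:440],(480,320)),cv2.resize(cv2.cvtColor(t['pixels'],cv2.COLOR_RGB2BGR)[205:265,260:410],(320,128)).repeat(1,0) if 0 else cv2.resize(cv2.cvtColor(t['pixels'],cv2.COLOR_RGB2BGR)[205:285,260:340],(320,320))]))
```

```text
0.029557165533848476
rod_center [ 0.4251 -0.3286  0.0394] 0.54
collar [ 0.4214 -0.3058  0.0413] 0.63
bench_axis [0.5517 0.0248 0.0749] 0.88
bench_axis [ 0.7351  0.1845 -0.0019] 0.21
rest [0.5504 0.07   0.0729] 0.73
rest [ 0.7358  0.1871 -0.001 ] 0.52
headstock_tip [0.5571 0.0894 0.0735] 0.78
tailstock_back [ 0.5345 -0.1513  0.0936] 0.7
tailstock_back [ 7.328e-01  1.883e-01 -4.000e-04] 0.33
rod_center [ 0.2618 -0.4088  0.0128] 0.71
rod_center [ 0.4296 -0.325   0.0425] 0.47
collar [ 0.4211 -0.3028  0.037 ] 0.67
collar [ 0.2635 -0.432   0.0107] 0.49
bench_axis [0.5473 0.0211 0.0748] 0.92
bench_axis [0.5586 0.0863 0.0723] 0.44
rest [0.5529 0.074  0.0775] 0.55
headstock_tip [0.5565 0.0858 0.0751] 0.58
tailstock_back [ 0.5328 -0.1547  0.0936] 0.57
[  22   15  123   28 1153] [331.9679098  224.98525585] ((83.07984161376953, 28.463912963867188), (122.57244110107422, 23.295818328857422), 2.2457425594329834)
[ 73  44  25   6 103] [334.2038835  246.48543689] ((85.00923156738281, 46.33384704589844), (24.240398406982422, 4.54854154586792), 3.1798300743103027)
[108  46  24   5  98] [368.93877551 248.16326531] ((119.5, 48.0), (23.0, 4.0), 0.0)
```

Call:
{"op": "step_arm", "data": {"series": [[-1, 0, 0, 0, 0], [-1, 0, 0, 0, 0], [-1, 0, 0, 0, 0], [-1, 0, 0, -60, 0], [-1, 0, 0, -100, 0], [-1, 0, 0, -100, 0]]}}

```text
time: 5.98
tool_pos: [0.4277, -0.3284, 0.1259]
ee_rot: [3.14, 0.006, 1.877]
wrist_force: [0.8, -0.1, -1.6]
width: 0.0151
```

Run:
```python
from h import *
print(robot.get_obs()['width'],robot.get_obs()['wrist_force'])
go(.549,.0098,.13,85.1)
s=snap('side');t=snap('top')
for q in(s,t):
  for l in('rod_center','collar'):
    for d in models.pinpoint(q,l)[:2]: print(l,np.round(d['position'],4),round(d['p'],2))
```

```text
0.015126272497507014 [ 0.75275458 -0.06283864 -1.57749819]
t 5.97 shift [285.9 217.7  -4.1] turn 22.4 rows 5.7 2.0979228319879017
collar [ 0.4197 -0.3073  0.1407] 0.51
rod_center [ 0.4238 -0.3268  0.1422] 0.62
collar [ 0.2622 -0.4322  0.0135] 0.5
collar [ 0.4222 -0.3285  0.1413] 0.49
```

Call:
{"op": "step_arm", "data": {"series": [[-1, 40, 30, -10, 3], [-1, 286, 218, -10, 22.4], [-1, 286, 218, -10, 22.4], [-1, 286, 218, -10, 22.4], [-1, 286, 218, -10, 22.4], [-1, 286, 218, -10, 22.4], [-1, 286, 218, -10, 22.4], [-1, 286, 218, -10, 22.4], [-1, 286, 218, -10, 22.4]]}}

```text
time: 7.4
tool_pos: [0.548, 0.0106, 0.1319]
ee_rot: [-3.14, 0.001, 1.485]
wrist_force: [1.3, -0.5, -2.5]
width: 0.0153
```

Run:
```python
from h import *
np.set_printoptions(precision=4,suppress=True)
s=snap('side','side2.png');t=snap('top','top2.png')
o=robot.get_obs();print(o['tool_pos'],np.degrees(o['ee_rot']))
for q in(s,t):
  for l in('rod_center','collar','bench_axis','rest','headstock_tip','tailstock_back'):
    for d in models.pinpoint(q,l)[:2]: print(l,np.round(d['position'],4),round(d['p'],2),proj(q,d['position']))
b=lambda q,x,y:cv2.resize(cv2.cvtColor(q['pixels'],cv2.COLOR_RGB2BGR)[y:y+100,x:x+130],(780,600),interpolation=cv2.INTER_CUBIC)
cv2.imwrite('pics/c2.png',np.hstack([b(s,235,180),b(t,265,190)])[:, :][::1,::1]) 
im=cv2.imread('pics/c2.png');cv2.imwrite('pics/c2.png',cv2.resize(im,(800,308)))
```

```text
[0.5482 0.0105 0.1323] [-179.9763    0.0163   85.0361]
rod_center [0.5459 0.0099 0.1414] 0.66 [301.9407 226.536 ]
rod_center [ 0.2589 -0.4055  0.0076] 0.48 [432.5644 197.3831]
collar [ 0.2647 -0.4321  0.0148] 0.62 [433.4116 190.4367]
collar [0.5461 0.0337 0.1477] 0.5 [298.2159 230.5504]
bench_axis [0.552  0.0221 0.0709] 0.62 [298.9379 245.1369]
rest [0.5472 0.0682 0.0749] 0.68 [293.5143 255.6198]
headstock_tip [0.5551 0.0912 0.0721] 0.83 [287.5765 260.9675]
tailstock_back [0.549  0.0239 0.0729] 0.65 [299.5719 245.4136]
tailstock_back [ 0.5352 -0.1518  0.0959] 0.61 [327.7069 203.201 ]
rod_center [ 0.264  -0.4086  0.0126] 0.91 [494.0188 338.1106]
collar [ 0.2654 -0.4332  0.0147] 0.63 [503.6394 337.3926]
bench_axis [0.5486 0.0226 0.0743] 0.89 [325.7772 232.302 ]
rest [0.5502 0.072  0.0784] 0.81 [306.1966 232.0934]
headstock_tip [0.5548 0.0841 0.0733] 0.74 [301.4666 230.5621]
tailstock_back [ 0.5316 -0.1554  0.096 ] 0.62 [397.1675 236.4958]
```

View pics/c2.png

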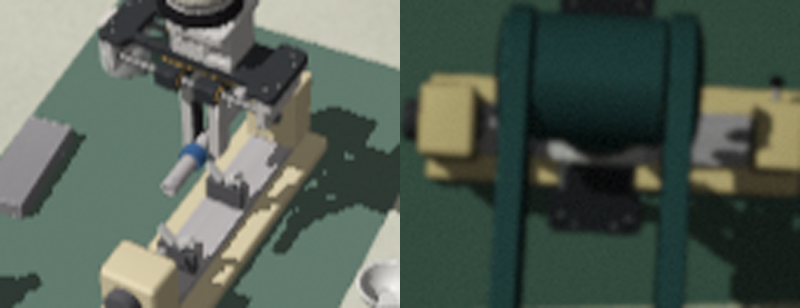

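Call:
{"op": "step_arm", "data": {"series": [[-1, 0, 0, 40, 0], [-1, 0, 0, 60, 0], [-1, 0, 0, 68, 0], [-1, 0, 0, 73, 0], [-1, 0, 0, 73, 0], [-1, 0, 0, 73, 0]]}}

```text
time: 8.85
tool_pos: [0.5491, 0.0121, 0.0604]
ee_rot: [3.14, -0.0, 1.487]
wrist_force: [-0.6, 1.1, -2.0]
width: 0.0153
```

Call:
{"op": "step_arm", "data": {"series": [[-1, 0, 0, 2, 0], [-1, 0, 0, 3, 0], [-1, 0, 0, 3, 0], [-1, 0, 0, 3, 0]]}}

```text
time: 9.35
tool_pos: [0.5492, 0.012, 0.0595]
ee_rot: [3.139, -0.0, 1.487]
wrist_force: [-4.8, -0.6, 8.3]
width: 0.0154
```

Call:
{"op": "step_arm", "data": {"series": [[-0.2, 0, 0, 3, 0], [-0.2, 0, 0, 3, 0], [-0.2, 0, 0, 3, 0], [-0.2, 0, 0, 3, 0], [-0.2, 0, 0, -60, 0], [-0.2, 0, 0, -100, 0], [-0.2, 0, 0, -100, 0]]}}

```text
time: 10.22
tool_pos: [0.5513, 0.0119, 0.1614]
ee_rot: [3.132, -0.0, 1.487]
wrist_force: [0.3, 0.7, -0.5]
width: 0.0377
```

Run:
```python
from h import *
np.set_printoptions(precision=4,suppress=True)
o=robot.get_obs();print(o['tool_pos'],o['width'])
s=snap('side','side3.png')
for l in('rod_center','collar','bench_axis','tailstock_back','headstock_tip'):
    for d in models.pinpoint(s,l)[:2]: print(l,np.round(d['position'],4),round(d['p'],2),proj(s,d['position']))
cv2.imwrite('pics/c3.png',cv2.resize(cv2.cvtColor(s['pixels'],cv2.COLOR_RGB2BGR)[185:300,245:365],(720,690))[:600])
# push pose: 25 mm behind back, bench frame
d=np.array([.0851,.9964]);c=np.array([.5499,.0237])
for b in(-.215,-.136): p=c+b*d; go(p[0],p[1],.165 if b<-.2 else .080,85.1)
```

```text
[0.5513 0.0119 0.1614] 0.0376523495063536
rod_center [0.548  0.008  0.0687] 0.78 [302.2239 242.7933]
rod_center [ 0.258  -0.4073  0.0101] 0.67 [433.0897 196.5797]
collar [ 0.2646 -0.4356  0.0093] 0.59 [433.4687 191.0026]
collar [0.5493 0.0347 0.0778] 0.48 [297.8403 246.7949]
bench_axis [0.5523 0.0226 0.0711] 0.84 [298.7711 245.1768]
tailstock_back [0.545  0.0122 0.0717] 0.64 [302.5067 243.3903]
tailstock_back [ 0.535  -0.1499  0.0914] 0.63 [327.5084 204.6521]
headstock_tip [0.5561 0.09   0.0756] 0.66 [287.3932 259.7832]
headstock_tip [0.5503 0.0239 0.0736] 0.39 [299.1666 245.1217]
t 10.53 shift [-203.3    1.2  -10.7] turn 0.1 rows 3.3 0.0071429727558852945
t 10.53 shift [-124.3    1.3   74.3] turn 0.1 rows 2.3 0.0071429727558852945
```

View pics/c3.png

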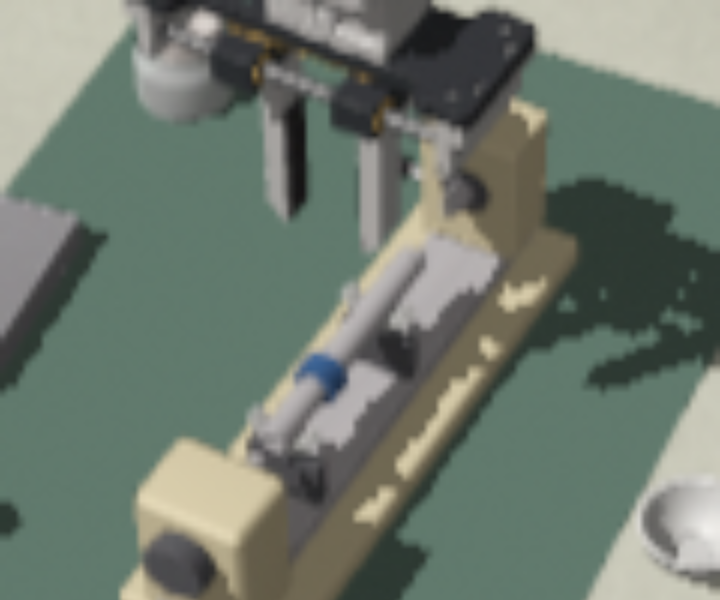

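Call:
{"op": "step_arm", "data": {"series": [[-1, -203, 1, -10, 0], [-1, -203, 1, -10, 0], [-1, -203, 1, -10, 0], [-1, -203, 1, -10, 0], [-1, -203, 1, -10, 0], [-1, -203, 1, 40, 0], [-1, -203, 1, 80, 0], [-1, -203, 1, 80, 0], [-1, -203, 1, 80, 0], [-1, -180, 1, 80, 0], [-1, -160, 1, 80, 0], [-1, -155, 1, 80, 0], [-1, -150, 1, 80, 0], [-1, -145, 1, 80, 0], [-1, -140, 1, 80, 0], [-1, -138, 1, 80, 0]]}}

```text
time: 12.52
tool_pos: [0.5381, -0.1254, 0.0765]
ee_rot: [3.141, 0.0, 1.487]
wrist_force: [0.3, -5.4, 4.3]
width: 0.0008
```

Call:
{"op": "step_arm", "data": {"series": [[-1, 2, 0, 0, 0], [-1, 4, 0, 0, 0], [-1, 6, 0, 0, 0], [-1, 7, 0, 0, 0], [-1, 8, 0, 0, 0], [-1, 9, 0, 0, 0], [-1, 9, 0, 0, 0]]}}

```text
time: 13.4
tool_pos: [0.5388, -0.1172, 0.0765]
ee_rot: [3.141, 0.001, 1.486]
wrist_force: [0.4, -5.4, 3.1]
width: 0.0004
```

Run:
```python
from h import *
np.set_printoptions(precision=4,suppress=True)
s=snap('side');t=snap('top')
o=robot.get_obs();print(o['tool_pos'],o['wrist_force'])
for q in(s,t):
  for l in('rod_center','collar','tailstock_back','headstock_tip'):
    for d in models.pinpoint(q,l)[:2]: print(l,np.round(d['position'],4),round(d['p'],2),proj(q,d['position']))
```

```text
[ 0.5388 -0.1172  0.0765] [-0.5736 -5.2721  3.5678]
rod_center [ 0.261  -0.4056  0.0079] 0.73 [431.9802 197.1264]
rod_center [0.5436 0.0176 0.074 ] 0.7 [302.1333 244.2625]
collar [0.5492 0.0428 0.0767] 0.65 [296.6827 248.9562]
collar [ 0.2621 -0.4301  0.0107] 0.61 [433.8029 191.9052]
tailstock_back [ 0.538  -0.1072  0.0959] 0.81 [321.0565 212.2084]
headstock_tip [ 0.5372 -0.1052  0.0922] 0.74 [321.0296 213.5634]
headstock_tip [0.5504 0.0658 0.0734] 0.61 [292.9038 255.0377]
rod_center [0.4588 0.3023 0.1098] 0.58 [213.2137 270.715 ]
rod_center [0.5466 0.0164 0.0766] 0.56 [328.2395 232.9571]
collar [ 0.2645 -0.4331  0.0134] 0.78 [503.4732 337.6892]
collar [0.5526 0.046  0.0726] 0.69 [316.519  231.0327]
headstock_tip [0.5565 0.0857 0.0737] 0.72 [300.8108 229.899 ]
```

Call:
{"op": "step_arm", "data": {"series": [[-1, 1, 0, 0, 0], [-1, 2, 0, 0, 0], [-1, 3, 0, 0, 0], [-1, 3, 0, 0, 0]]}}

```text
time: 14.4
tool_pos: [0.539, -0.1142, 0.0765]
ee_rot: [3.141, 0.001, 1.486]
wrist_force: [0.7, -5.0, 3.5]
width: 0.0003
```

Call:
{"op": "step_arm", "data": {"series": [[-1, 1, 0, 0, 0], [-1, 2, 0, 0, 0], [-1, 2, 0, 0, 0]]}}

```text
time: 14.78
tool_pos: [0.5391, -0.1122, 0.0765]
ee_rot: [3.141, 0.001, 1.486]
wrist_force: [-0.1, -5.9, 4.2]
width: 0.0007
```

Call:
{"op": "step_arm", "data": {"series": [[-1, 1, 0, 0, 0], [-1, 1.5, 0, 0, 0], [-1, 1.5, 0, 0, 0]]}}

```text
time: 15.15
tool_pos: [0.5392, -0.1114, 0.0765]
ee_rot: [3.141, 0.002, 1.486]
wrist_force: [0.2, -7.0, 3.9]
width: 0.0003
```

Call:
{"op": "step_arm", "data": {"series": [[-1, 1, 0, 0, 0], [-1, 2, 0, 0, 0], [-1, 2, 0, 0, 0], [-1, 2, 0, 0, 0]]}}

```text
time: 15.65
tool_pos: [0.5392, -0.111, 0.0765]
ee_rot: [3.141, 0.005, 1.486]
wrist_force: [0.4, -11.1, 2.9]
width: 0.0007
```

Run:
```python
from h import *
np.set_printoptions(precision=4,suppress=True)
s=snap('side','side4.png');t=snap('top')
o=robot.get_obs();print(o['tool_pos'],o['wrist_force'])
for q in(s,t):
  for l in('rod_center','collar','tailstock_back','headstock_tip'):
    for d in models.pinpoint(q,l)[:2]: print(l,np.round(d['position'],4),round(d['p'],2))
cv2.imwrite('pics/c4.png',cv2.resize(cv2.cvtColor(s['pixels'],cv2.COLOR_RGB2BGR)[200:300,255:345],(540,600)))
```

```text
[ 0.5392 -0.111   0.0765] [ 0.3819 -9.7129  3.472 ]
rod_center [0.5482 0.0235 0.0716] 0.54
rod_center [ 0.2579 -0.4064  0.0093] 0.46
collar [0.5488 0.0495 0.0755] 0.72
collar [ 0.2648 -0.432   0.0094] 0.7
tailstock_back [ 0.5425 -0.0971  0.0944] 0.73
headstock_tip [0.5569 0.0883 0.0745] 0.95
headstock_tip [0.5498 0.0472 0.0762] 0.69
rod_center [0.5486 0.0229 0.0788] 0.88
rod_center [ 0.2607 -0.4119  0.0101] 0.7
collar [ 0.2639 -0.4311  0.0153] 0.67
collar [0.5492 0.0193 0.0729] 0.65
tailstock_back [ 0.5383 -0.1013  0.093 ] 0.54
headstock_tip [0.5556 0.0834 0.0726] 0.94
```

View pics/c4.png

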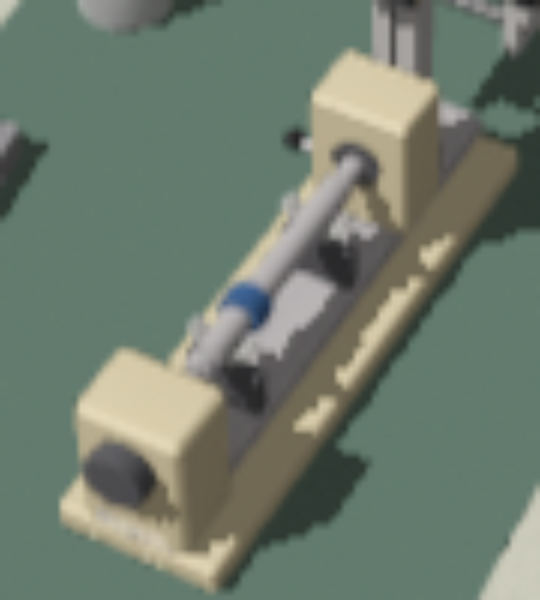

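Run:
```python
from h import *
go(.458,.303,.20,106)
```

```text
t 16.15 shift [ 405.5 -116.2 -123.5] turn -20.9 rows 7.0 1.9518141955969892
```

Call:
{"op": "step_arm", "data": {"series": [[-1, -15, 0, 0, 0], [-1, -15, 0, -60, 0], [-1, -15, 0, -120, 0], [-1, -15, 0, -125, 0], [-1, -15, 0, -125, 0]]}}

```text
time: 16.77
tool_pos: [0.5376, -0.1223, 0.2003]
ee_rot: [-3.14, -0.002, 1.487]
wrist_force: [-0.3, -1.3, -1.2]
width: 0.0006
```

Run:
```python
from h import *
go(.458,.303,.20,106)
s=snap('side')
for l in('rod_center','collar','tailstock_back','probe_center'):
    for d in models.pinpoint(s,l)[:2]: print(l,np.round(d['position'],4),round(d['p'],2))
```

```text
t 16.77 shift [ 4.171e+02 -1.149e+02  3.000e-01] turn -20.8 rows 6.9 1.9434492505286867
rod_center [0.5467 0.0261 0.0727] 0.66
rod_center [ 0.2589 -0.4055  0.0083] 0.62
collar [0.5496 0.049  0.0755] 0.75
collar [ 0.2615 -0.4326  0.0132] 0.72
tailstock_back [ 0.5404 -0.1021  0.0939] 0.94
probe_center [0.4967 0.4627 0.0127] 0.77
probe_center [0.4593 0.3025 0.1029] 0.66
```

Call:
{"op": "step_arm", "data": {"series": [[1, 417, -115, 0, -20.8], [1, 417, -115, 0, -20.8], [1, 417, -115, 0, -20.8], [1, 417, -115, 0, -20.8], [1, 417, -115, 0, -20.8], [1, 417, -115, 0, -20.8], [1, 417, -115, 0, -20.8], [1, 417, -115, 0, -20.8], [1, 417, -115, 0, -20.8], [1, 417, -115, 50, -20.8], [1, 417, -115, 100, -20.8], [1, 417, -115, 108, -20.8], [1, 417, -115, 108, -20.8], [-0.4, 417, -115, 108, -20.8], [-0.4, 417, -115, 108, -20.8], [-0.4, 417, -115, 108, -20.8], [-0.4, 417, -115, 108, -20.8], [-0.4, 417, -115, 108, -20.8], [-0.4, 417, -115, 108, -20.8]]}}

```text
time: 19.4
tool_pos: [0.4585, 0.3022, 0.0934]
ee_rot: [-3.141, -0.0, 1.85]
wrist_force: [1.9, 0.4, 1.3]
width: 0.0373
```

Run:
```python
from h import *
o=robot.get_obs();print(o['tool_pos'],o['width'],o['wrist_force'],o['time'])
s=snap('side')
for l in('probe_center','collar'):
    for d in models.pinpoint(s,l)[:2]: print(l,np.round(d['position'],4),round(d['p'],2))
cv2.imwrite('pics/c5.png',cv2.resize(cv2.cvtColor(s['pixels'],cv2.COLOR_RGB2BGR)[270:370,230:350],(720,600)))
```

```text
[0.45845948 0.30216442 0.09343577] 0.037293240284751464 [1.85221008 0.44365206 1.28568898] 19.4
probe_center [0.4956 0.4648 0.0092] 0.9
probe_center [0.4614 0.3042 0.1056] 0.76
```

View pics/c5.png

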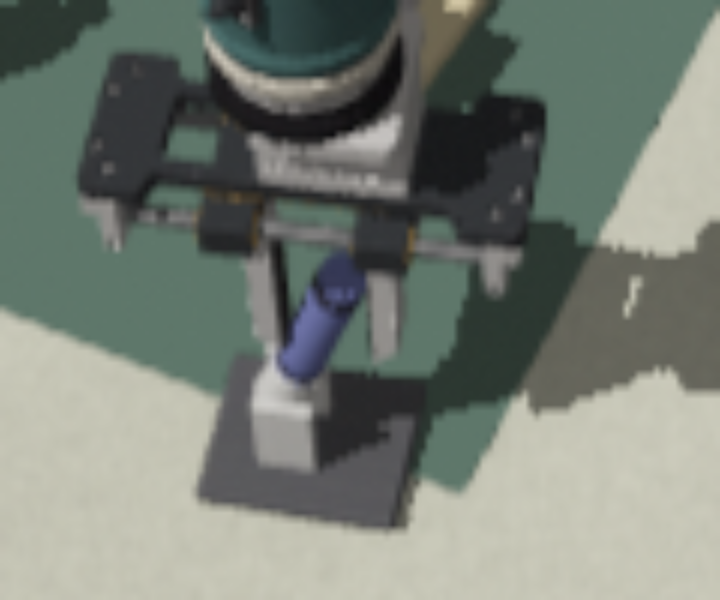

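Call:
{"op": "step_arm", "data": {"series": [[-0.2, 0, -4, -15, 0], [-0.2, 0, -4, -15, 0], [-1, 0, -4, -15, 0], [-1, 0, -4, -15, 0], [-1, 0, -4, -15, 0], [-1, 0, -4, -15, 0], [-1, 0, -4, -15, 0], [-1, 0, -4, -15, 0]]}}

```text
time: 20.55
tool_pos: [0.4551, 0.3012, 0.109]
ee_rot: [3.14, -0.0, 1.85]
wrist_force: [-0.8, -0.0, 5.0]
width: 0.0308
```

Call:
{"op": "step_arm", "data": {"series": [[-1, 0, 0, 0, 0], [-1, 0, -1.8, -5, 0], [-1, 0, -3.6, -10, 0]]}}

```text
time: 20.92
tool_pos: [0.453, 0.3003, 0.1178]
ee_rot: [3.138, 0.0, 1.849]
wrist_force: [5.3, 1.7, -3.0]
width: 0.0303
```

Run:
```python
from h import *
o=robot.get_obs();print(o['tool_pos'],o['width'],o['wrist_force'],o['time'])
s=snap('side')
for l in('probe_center','collar'):
    for d in models.pinpoint(s,l)[:2]: print(l,np.round(d['position'],4),round(d['p'],2))
cv2.imwrite('pics/c6.png',cv2.resize(cv2.cvtColor(s['pixels'],cv2.COLOR_RGB2BGR)[270:370,230:350],(720,600)))
```

```text
[0.4529686  0.30027706 0.11777885] 0.03029079013240347 [ 5.31578874  1.70512673 -3.0103833 ] 20.925
probe_center [0.4947 0.4636 0.0102] 0.95
probe_center [0.4596 0.3014 0.1131] 0.48
collar [ 0.3596  0.0109 -0.0036] 0.52
```

View pics/c6.png

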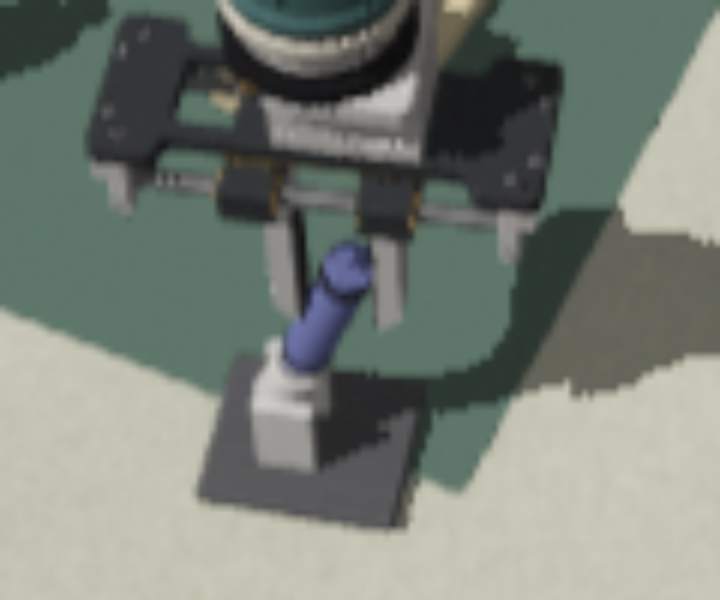

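Call:
{"op": "step_arm", "data": {"series": [[-1, 0, -3.6, -10, 0], [-1, 0, -7.2, -20, 0], [-1, 0, -11, -30, 0], [-1, 0, -14.5, -40, 0], [-1, 0, -18, -50, 0], [-1, 0, -22, -60, 0], [-1, 0, -24, -66, 0], [-1, 0, -24, -66, 0]]}}

```text
time: 22.08
tool_pos: [0.4279, 0.2935, 0.1846]
ee_rot: [-3.141, -0.0, 1.85]
wrist_force: [0.8, -0.0, -1.8]
width: 0.0216
```

Run:
```python
from h import *
o=robot.get_obs();print(o['tool_pos'],o['width'],o['wrist_force'],o['time'])
s=snap('side')
for l in('probe_center','probe_tip'):
    for d in models.pinpoint(s,l)[:3]: print(l,np.round(d['position'],4),round(d['p'],2))
cv2.imwrite('pics/c7.png',cv2.resize(cv2.cvtColor(s['pixels'],cv2.COLOR_RGB2BGR)[250:370,230:350],(600,600)))
```

```text
[0.42789035 0.29345097 0.18458226] 0.02164477015567556 [ 0.83614398 -0.00748727 -1.8046737 ] 22.075
probe_center [0.4258 0.2924 0.1635] 0.78
probe_center [0.4986 0.4649 0.0102] 0.65
probe_center [0.5559 0.0899 0.0741] 0.62
probe_tip [0.4003 0.4317 0.0146] 0.38
```

View pics/c7.png

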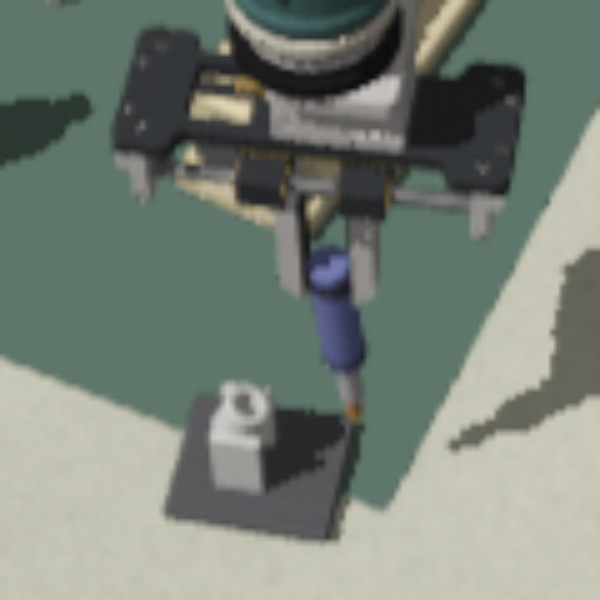

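Run:
```python
from h import *
from scipy.optimize import least_squares
np.set_printoptions(precision=4,suppress=True)
s=snap('side','side7.png')
P=s['pixels'].astype(int)[285:345,280:320]
r,g,b=P[...,0],P[...,1],P[...,2]
m=(b>r+25)&(b>g+15); ys,xs=np.nonzero(m); print(m.sum(),xs.min()+280,xs.max()+280,ys.min()+285,ys.max()+285)
for y in range(ys.min(),ys.max()+1,3): q=xs[ys==y]; print(y+285,q.min()+280,q.max()+280)
m2=(r>b+50)&(r>g+15); y2,x2=np.nonzero(m2); print('brass',x2.mean()+280 if len(x2) else 0,y2.mean()+285 if len(y2) else 0)
for z in(.2035,.1635,.1235,.0885,.0685): print(z,proj(s,[.427,.293,z]))
t=snap('top')
for q in(s,t):
  for l in('probe_center','bench_axis','rod_center','collar','headstock_tip'):
    for d in models.pinpoint(q,l)[:2]: print(l,np.round(d['position'],4),round(d['p'],2))
```

```text
165 292 302 300 323
300 293 298
303 292 299
306 292 298
309 292 295
312 293 300
315 294 301
318 294 301
321 295 300
brass 300.3333333333333 332.3333333333333
0.2035 [295.5029 301.7513]
0.1635 [296.0849 311.3109]
0.1235 [296.6406 320.4396]
0.0885 [297.1068 328.0962]
0.0685 [297.3651 332.3399]
probe_center [0.4279 0.2948 0.162 ] 0.74
probe_center [0.4937 0.4646 0.0145] 0.57
probe_center [0.4242 0.2968 0.1666] 0.42
bench_axis [0.5491 0.0182 0.0731] 0.64
bench_axis [0.4254 0.2909 0.1715] 0.33
rod_center [ 0.2636 -0.4122  0.0111] 0.57
rod_center [0.5488 0.0224 0.079 ] 0.54
collar [ 0.2651 -0.4347  0.0144] 0.76
collar [0.5527 0.0513 0.0717] 0.68
headstock_tip [0.5569 0.0839 0.0729] 0.75
```

Run:
```python
from h import *
go(.5513,.048,.23,106)
```

```text
t 22.82 shift [-269.9   50.7  -45.5] turn -0.0 rows 4.5 0.002180186302172107
```

Call:
{"op": "step_arm", "data": {"series": [[-1, 0, 0, -30, 0], [-1, -30, 6, -46, 0], [-1, -80, 15, -46, 0], [-1, -130, 25, -46, 0], [-1, -180, 34, -46, 0], [-1, -225, 42, -46, 0], [-1, -255, 48, -46, 0], [-1, -270, 51, -46, 0], [-1, -270, 51, -46, 0], [-1, -270, 51, -46, 0]]}}

```text
time: 24.08
tool_pos: [0.5512, 0.049, 0.2306]
ee_rot: [3.142, -0.001, 1.851]
wrist_force: [-0.6, 0.4, -1.5]
width: 0.0217
```

```bash
cat > lk.py <<'E'
import sys
from h import *
np.set_printoptions(precision=4,suppress=True)
s=snap('side',sys.argv[1]+'.png')
o=robot.get_obs();p=np.array(o['tool_pos']);print(p,np.degrees(o['ee_rot'][2]),o['width'],o['wrist_force'],o['time'])
for z in(.01,-.02,-.06,-.116):print(z,proj(s,p+[0,0,z]))
for l in('probe_center','probe_tip','collar'):
    for d in models.pinpoint(s,l)[:2]: print(l,np.round(d['position'],4),round(d['p'],2),proj(s,d['position']))
print('collar top expected',proj(s,[.5513,.048,.087]))
cv2.imwrite('pics/z'+sys.argv[1]+'.png',cv2.resize(cv2.cvtColor(s['pixels'],cv2.COLOR_RGB2BGR)[195:270,260:335],(600,600)))
E
python3 lk.py a
```

```text
[0.5512 0.0491 0.2306] 106.0707480165461 0.021473916541700878 [ 0.1356  0.5853 -0.2712] 24.125
0.01 [292.918  210.1186]
-0.02 [293.3495 217.9702]
-0.06 [293.9046 228.0678]
-0.116 [294.6449 241.5361]
probe_center [0.5448 0.0484 0.2104] 0.71 [295.5813 218.5314]
probe_center [0.4971 0.4618 0.0107] 0.7 [243.6701 387.8302]
probe_tip [0.4012 0.4331 0.0121] 0.45 [283.0252 392.5132]
collar [0.5479 0.0525 0.0767] 0.69 [295.6374 251.3879]
collar [ 0.2637 -0.4299  0.0122] 0.49 [433.3977 191.4861]
collar top expected [295.1318 247.6296]
```

View pics/za.png

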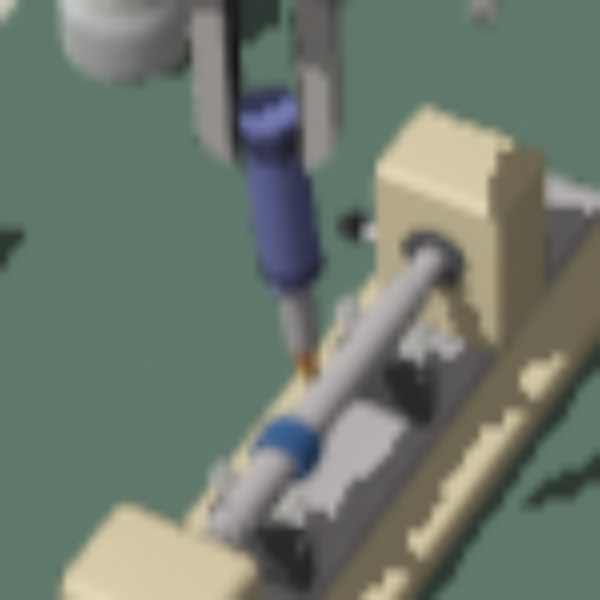

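Call:
{"op": "step_arm", "data": {"series": [[-1, 0, 0, 0, 90], [-1, 0, 0, 0, 90], [-1, 0, 0, 0, 90], [-1, 0, 0, 0, 90], [-1, 0, 0, 0, 90], [-1, 0, 0, 0, 90], [-1, 0, 0, 0, 90], [-1, 0, 0, 0, 90], [-1, 0, 0, 0, 90], [-1, 0, 0, 0, 90], [-1, 0, 0, 0, 90]]}}

```text
time: 25.65
tool_pos: [0.5515, 0.0482, 0.2305]
ee_rot: [-3.142, -0.0, 0.28]
wrist_force: [-0.8, 0.3, 0.3]
width: 0.0218
```

```bash
python3 lk.py b; python3 -c "
from h import *
s=snap('side');print(np.array(s['R'])[0])"
```

```text
[0.5515 0.0482 0.2305] 16.047381447479573 0.021790872713365265 [ 0.1    -0.5069 -1.0264] 25.7
0.01 [292.9731 209.8776]
-0.02 [293.4036 217.7288]
-0.06 [293.9572 227.8261]
-0.116 [294.6957 241.2942]
probe_center [0.4954 0.4611 0.0124] 0.88 [244.3277 387.5378]
probe_center [0.5517 0.0496 0.2086] 0.58 [293.1355 218.5486]
probe_tip [0.3986 0.4329 0.0137] 0.59 [283.9643 392.5528]
collar [0.5502 0.0494 0.0758] 0.55 [295.4008 250.6126]
collar [ 0.2639 -0.4341  0.0115] 0.49 [433.6498 190.8547]
collar top expected [295.1318 247.6296]
[-0.9093936  -0.41577763 -0.01149993]
```

View pics/zb.png

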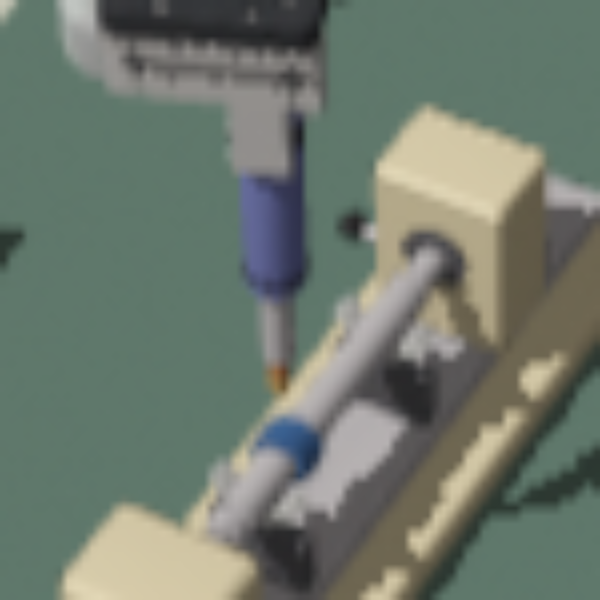

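Run:
```python
import cv2,numpy as np
for n in 'ab':
    P=cv2.imread(f'pics/{n}.png').astype(int)[:,:,::-1]
    r,g,b=P[...,0],P[...,1],P[...,2]
    rows=[];c=[]
    for y in range(214,230):
        # subpixel: weight by blueness relative to green backdrop
        w=np.clip(b[y,284:306]-np.maximum(r,g)[y,284:306],0,40)
        rows.append(y);c.append((w*np.arange(284,306)).sum()/max(w.sum(),1))
    k=np.polyfit(rows,c,1);print(n,np.round(c,1),'slope',k[0],'at241',np.polyval(k,241.5))
    for y in range(232,246):
        w=np.clip((r-g)[y,286:304]+12,0,80);print(y,w.max(),round((w*np.arange(286,304)).sum()/max(w.sum(),1),2),end=' | ')
    print()
```

```text
a [293.3 293.5 293.6 294.  294.1 294.2 294.4 294.6 294.6 294.8 295.  295.1
 295.3 295.4 295.4 295.5] slope 0.14846958192620346 at241 297.5167505553411
232 16 297.13 | 233 16 298.17 | 234 15 298.53 | 235 18 298.95 | 236 22 299.6 | 237 22 299.73 | 238 22 299.62 | 239 42 299.19 | 240 53 299.08 | 241 36 299.37 | 242 28 299.35 | 243 23 299.23 | 244 23 298.75 | 245 23 298.25 | 
b [296.9 296.9 294.2 292.9 293.1 293.1 293.2 293.2 293.3 293.3 293.3 293.4
 293.5 293.5 293.5 293.5] slope -0.13839046135063554 at241 291.02129219589534
232 13 295.22 | 233 16 296.49 | 234 16 296.79 | 235 18 297.28 | 236 22 298.05 | 237 23 298.29 | 238 22 298.26 | 239 22 298.53 | 240 30 297.91 | 241 55 297.02 | 242 48 297.14 | 243 35 297.55 | 244 26 298.18 | 245 23 298.2 |
```

Run:
```python
from h import *
s=snap('side');t=snap('top','topc.png')
for n,q,(u0,u1,v0,v1) in(('side',s,(286,306,244,260)),('top',t,(300,335,222,242))):
    P=q['pixels'].astype(int)[v0:v1,u0:u1]
    w=np.clip(P[...,2]-P[...,0]-30,0,80); Y,X=np.mgrid[v0:v1,u0:u1]
    print(n,w.sum(),(w*X).sum()/max(w.sum(),1),(w*Y).sum()/max(w.sum(),1), (w>40).sum())
# predicted centroid of visible collar surface
d=np.array([.0851,.9964,0]);e=np.array([d[1],-d[0],0])
C0=-np.array(s['R']).T@np.array(s['t'])
for c in([.5513,.048,.075],[.5513,.046,.075],[.549,.048,.075]):
    c=np.array(c);pts=[]
    for a in np.linspace(0,2*np.pi,180):
        nrm=np.cos(a)*e+np.sin(a)*np.array([0,0,1])
        wt=nrm@(C0-c)/np.linalg.norm(C0-c)
        if wt>0: pts.append(np.r_[proj(s,c+.012*nrm),1]*wt)
    p=np.sum(pts,0);print(c,p[:2]/p[2])
```

```text
side 1033 295.8393030009681 249.4453049370765 11
top 0 0.0 0.0 0
[0.5513 0.048  0.075 ] [296.37481803 248.92881496]
[0.5513 0.046  0.075 ] [296.67423409 248.45545015]
[0.549 0.048 0.075] [297.08467558 249.1682953 ]
```

Call:
{"op": "step_arm", "data": {"series": [[-1, 0, 4, 0, 0], [-1, 0, 8.5, 8, 0], [-1, 0, 8.5, 16, 0], [-1, 0, 8.5, 21, 0], [-1, 0, 8.5, 21, 0], [-1, 0, 8.5, 21, 0]]}}

```text
time: 26.75
tool_pos: [0.554, 0.0399, 0.2097]
ee_rot: [3.142, -0.0, 0.279]
wrist_force: [0.3, 0.0, 0.1]
width: 0.0218
```

```bash
cat > f.py <<'E'
import sys
from h import *
np.set_printoptions(precision=4,suppress=True)
F=[]
for i in range(int(sys.argv[1])):
    s=cams.snapshot('side'); F.append(robot.get_obs()['wrist_force'])
o=robot.get_obs();print(o['time'],o['tool_pos'],np.degrees(o['ee_rot']),o['width'],np.mean(F,0),np.std(F,0))
P=s['pixels'].astype(int)
cv2.imwrite('pics/f.png',cv2.cvtColor(s['pixels'],cv2.COLOR_RGB2BGR))
r,g,b=P[...,0],P[...,1],P[...,2]
for y in range(236,254):
    x=np.nonzero(r[y,284:306]-b[y,284:306]>25)[0]; 
    print(y,x+284,(r-b)[y,284:306][x])
E
python3 f.py 12
```

```text
27.35 [0.5539 0.0397 0.2095] [-179.9988   -0.0032   15.978 ] 0.021827643441539986 [ 0.2858 -0.041  -1.1173] [0.6066 0.5925 0.4909]
236 [301 302] [34 40]
237 [301] [42]
238 [300 301] [39 38]
239 [299 300 301] [35 43 28]
240 [298 299 300] [35 44 38]
241 [298 299] [44 39]
242 [297 298] [37 41]
243 [294 295 296 297 298] [54 61 59 45 28]
244 [294 295 296 297] [68 88 79 37]
245 [294 295 296] [63 77 55]
246 [294 295] [35 42]
247 [] []
248 [] []
249 [] []
250 [] []
251 [290] [39]
252 [289 290] [39 44]
253 [289 290] [34 37]
```

Call:
{"op": "step_arm", "data": {"series": [[-1, 0, 0, 3, 0], [-1, 0, 0, 6, 0], [-1, 0, 0, 8, 0], [-1, 0, 0, 9, 0], [-1, 0, 0, 9, 0]]}}

```text
time: 27.98
tool_pos: [0.554, 0.0398, 0.2007]
ee_rot: [-3.142, -0.0, 0.279]
wrist_force: [-0.2, -0.0, -0.1]
width: 0.0219
```

```bash
python3 f.py 14
```

```text
28.675 [0.554  0.0397 0.2005] [-179.9982   -0.0051   15.9744] 0.02179426739748342 [-0.1683  0.1631  0.0892] [0.4104 0.4908 0.5851]
236 [301 302] [35 41]
237 [301] [42]
238 [300 301] [39 39]
239 [299 300 301] [34 44 29]
240 [298 299 300] [35 44 38]
241 [298 299] [44 39]
242 [298] [41]
243 [298] [26]
244 [] []
245 [294 295 296] [33 40 37]
246 [294 295 296] [57 83 60]
247 [295 296] [79 60]
248 [295 296] [32 26]
249 [] []
250 [] []
251 [290] [39]
252 [289 290] [38 45]
253 [289 290] [34 36]
```

Call:
{"op": "step_arm", "data": {"series": [[-1, 0, 0, 2, 0], [-1, 0, 0, 4, 0], [-1, 0, 0, 5, 0], [-1, 0, 0, 5, 0]]}}

```text
time: 29.18
tool_pos: [0.554, 0.0398, 0.1956]
ee_rot: [-3.141, -0.0, 0.279]
wrist_force: [0.2, 0.9, 1.4]
width: 0.0216
```

```bash
python3 f.py 20; python3 lk.py d
```

```text
30.175 [0.5539 0.0398 0.1955] [-179.9949   -0.0054   15.9752] 0.021532719104770878 [-0.1345  0.5848  1.4423] [0.4908 0.3609 0.4004]
236 [301 302] [34 40]
237 [301] [41]
238 [300 301] [38 39]
239 [299 300 301] [34 44 29]
240 [298 299 300] [36 43 37]
241 [298 299] [44 39]
242 [298] [42]
243 [298] [26]
244 [] []
245 [] []
246 [295] [30]
247 [295 296] [80 58]
248 [295 296] [33 30]
249 [] []
250 [] []
251 [290] [40]
252 [289 290] [38 44]
253 [289 290] [34 36]
[0.5539 0.0398 0.1954] 15.979809915910673 0.022014718054295192 [-0.9327  0.8827  2.0907] 30.225
0.01 [294.0222 216.7829]
-0.02 [294.4275 224.3593]
-0.06 [294.9491 234.1108]
-0.116 [295.6455 247.131 ]
probe_center [0.4939 0.4651 0.0105] 0.78 [244.1421 389.4753]
probe_center [0.5519 0.0681 0.0762] 0.58 [292.0512 254.8008]
probe_tip [0.4001 0.4316 0.0159] 0.48 [283.6126 391.4679]
collar [0.552  0.0519 0.0741] 0.77 [294.492  251.3974]
collar [ 0.2652 -0.4322  0.0149] 0.45 [433.281  190.3562]
collar top expected [295.1318 247.6296]
```

View pics/zd.png

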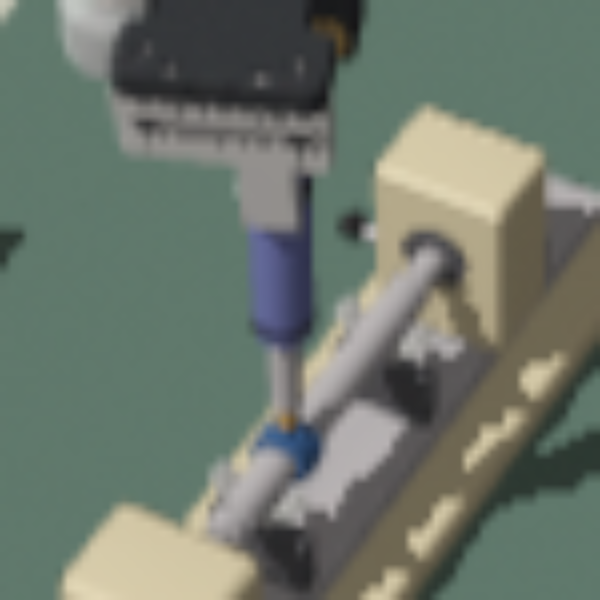

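```bash
python3 -c "
from h import *
print(robot.close_job()); o=robot.get_obs();print(o['time'],o['wrist_force'],o['width'])"
```

```text
the job is handed in; nothing more can be done
None
the job is handed in; nothing more can be done
```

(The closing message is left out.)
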